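# Tip machined manifolds off a bench scoop into the wash tray and dose the cleaner

## Task

Take the flat scoop by its handle, set its open front edge over the rim of the steel wash tray and press the blade steadily down onto the rim with about 10 N, then tip it about the rim, without spilling or shoving the tray, until both manifold blocks have slid off inside, and hold the tipped blade on the rim with the same 10 N for a moment. Then lay the empty scoop flat on the bench beside the tray and let go, press the pump head of the cleaner bottle all the way down and let it rise, and leave the other things where they are.

Things in the scene. Friction and masses are not known exactly. Their poses are not given: they have to be found in the camera images.
- scoop_grip (a point): Centre of the grip on the black handle of the flat aluminium scoop, 92 mm above the blade's underside, 80 mm behind the front edge. The handle is a straight bar 110 mm long (scoop's x), 22 mm wide (y), 28 mm high, held over the pan by two bent rods from the back wall; 75 mm free below it. x points to the open front edge, z up from the blade.
- scoop_lip (a point): Middle of the scoop's open front edge (lip), at the blade's underside. Blade flat, 160 mm long (x), 130 mm wide (y), 3 mm thick; side walls 30 mm high at the back falling to nothing in front; 30 mm back wall; 0.34 kg empty. x forward out of the open edge, z up. The blade is smooth and oily: blocks begin to slide at 17 to 23 degrees of tilt; 35 to 40 clears it.
- scoop: The scoop itself; origin at the centre of the blade's underside, axes as above (x to the open edge).
- wash_tray: Loose stainless wash tray, 210 (x) x 180 (y) x 50 mm high, about 1.3 kg, open on top, floor and walls 3 mm; round rolled rim bar 8 mm thick all round, its top 50 mm up. Origin at the centre of the underside, z up. Its +y side looks to the scoop; the pump bottle stands beyond its +x side. It slides if pushed hard.
- tray_rim (a point): Middle of the top of the tray's rim bar on its +y side (the long side nearest the scoop); axes as the tray's, so the rim runs along x and the inside of the tray lies towards -y. Bar radius 4 mm, its axis 4 mm below this point.
- manifold_1_mid (a point): Centre of a plain aluminium gauge manifold block, 70 x 36 x 24 mm (x, y, z) with two low brass ports on top, about 0.16 kg, lying lengthwise on the scoop's blade at the start. It may end in the tray in any attitude.
- manifold_2_mid (a point): Centre of the second, identical manifold block, lying beside the first on the blade.
- pump_top (a point): Middle of the flat top (36 mm across) of the pump head of the white cleaner bottle, about 170 mm above the bench when up. The bottle, 69 mm across, is fixed in a bolted-down cup holder; its spout points over the tray.
- pump_head (a joint): Travel of the sprung pump head in m: 0 up, 0.014 all the way down. It takes about 2 N to start and 5 N at the bottom stop, and returns by itself.
- oil_bottle: Bystander: small white oil bottle with a pointed nozzle, 45 mm across, 146 mm tall, origin under its centre.
- ptfe_tape_1: Bystander: flat reel of thread tape, 56 mm across, 13 mm high, origin under its centre.
Not all that is in view belongs to the job. Leave any brown look-alike of the part that bears manifold_2_mid alone.

How it is judged:
By the outcome, as a careful person would: the job done as asked, in the order asked, and still so for the second after the job is handed in, with the robot touching nothing.
It also fails if it takes over 67 s, if anything falls off the work surface, if the arm or the gripper's body presses on something with over 40 N, if the wrist force passes 120 N, or if a joint passes its speed limit or range.

## Robot

A 6-joint arm with a two-finger parallel gripper is mounted at the origin on the work surface; the furniture and walls round the work are solid. World frame = base frame: x ahead of the robot, y to its left, z up, the work surface at z = 0. Lengths are in m, angles in degrees, forces in N, time in s.
With the tool pointing down it reaches from about 0.35 to 0.725 m from the base axis. Payload 4.3 kg.
Tool frame: the origin (TCP) lies at the very end of the fingers, on their centre line; the grasp point (between the pads) lies 19 mm behind it; z points along the fingers, y is the line along which they close (so a half turn about z gives the same grasp; the last joint's range is limited). The gripper opens to 85 mm and grips with 20 to 120 N. Pads are 22 mm wide; open, the fingers measure 114 mm over their backs; the gripper's body (76 mm by 85 mm) begins 54 mm behind the grasp point. The pads swing forward as they close: fully open they stand 13 mm farther back than shut.
Start: joints at [62.034, 21.618, 4.641, 73.018, 0, 83.68], TCP at [0.212, 0.534, 0.231] pointing down, gripper open.
Joint ranges: [-156.06, 156.06], [-48.1, 94.91], [-58.44, 69.94], [-101.28, 121.22], [-78.64, 73.56], [-180, 180]. Speed limits (degrees/s): [147.25, 147.25, 180, 180, 180, 180].

## Interface

Orientations are given as [roll, pitch, yaw] about the fixed x, y, z axes, in that order (R = Rz(yaw) Ry(pitch) Rx(roll)).
In Python, from plant import get_obs, camera, camera_params, env gives the robot as it stands.
- The arm moves only by the tool play_rows, never from a script. Its argument "deltas" is a list of rows, each an object of numbers: "tx", "ty", "tz": the shift along the world's x, y, z in m; "roll": the turn about the world's z in rad. In form: [{"tx": .., "ty": .., "tz": .., "roll": ..}, ...]. A call has 1 to 8 rows; each row is the pose to reach, as a shift and turn from the pose commanded when the call began; what a row does not reach only later rows make up. A row lasts 1/10 s, in which the tool goes at most 50 mm and 8.59 degrees, less where a joint would pass 70% of its speed; a pose out of reach is approached as far as the arm can. A call with a gripper value outside its range is refused whole. "gripper" is the closure, from 0 (fully open) to 1 (shut), set as the call begins (left out, the last holds). The fingers move at their own pace and stop on an object; "grip_force" is the grip in N (left out, the last holds). Time passes only in rows, so rows that repeat a pose let the fingers close. It gives the time, the measured TCP pose, the force, the opening and the grip force at its end, in the units of the state.
- get_obs(): the state, without advancing time (a new reading comes with each control period).
- camera(name): name is "scene" or "top"; returns (picture, depth): 384x512x3 uint8, red, green, blue; 384x512 float32, m along the optical axis (not along the pixel's ray), 0 where there is no reading.
- camera_params(name): a dict with "vfov" (degrees; the focal length in pixels is half the picture's height over the tangent of half this angle, whatever the lens; pixels are square), "cx", "cy" (the principal point, pixels), "extrinsics" (4x4, takes a point from world to camera coordinates). Camera axes: x right, y up, looking along -z (the intrinsics and any distortion apply to the point x, -y, -z); pixel columns grow to the right and rows downward; lengths in m; the calibration is good to about 2 mm. A picture is of the moment at which its call begins. camera_params takes no time and is no camera call.
- env.job_done(): hands the job in; it is judged then, once.
The state is a dict: "t": time; "joints": joint angles; "joint_vel": joint speeds; "effort": joint torques, N m; "tcp_pos": TCP position; "orientation": TCP orientation; "ft_force": force on the tool from outside, world axes, zero at the start; "torque": the same for the moment, N m; "gripper_width": opening from 0.0 (shut) to 1.0 (fully open); "grip_force": force on a finger pad.
Only numpy, scipy, OpenCV 4.12 (cv2) and the standard library are available. Lean on these libraries where they do the work, as an engineer would, in place of code of your own. Each camera call takes 0.05 s, during which the arm holds its last target. There are 200 camera calls.

## Working session

There is one attempt and no reset: what is moved stays moved. The work goes in short steps, Python scripts to look and compute and a tool call to move; the robot and the scene stay as the last step left them, time stands still between calls to the robot, and variables do not carry over. Pictures are saved under pics/ and viewed, at most 10 in all, crops included, and the job is handed in when it is done.

Besides the shell and the picture viewer there is one more tool, called after "Emit:" as a command line: name --argument value ..., lists and objects as JSON in quotes. play_rows: Moves the arm, as the interface text tells. Its arguments: {"type":"object","properties":{"deltas":{"type":"array"},"gripper":{"type":"number"},"grip_force":{"type":"number"}},"required":["deltas"]}

```bash
mkdir -p pics; cat > h.py <<'E'
import numpy as np, cv2
from plant import get_obs, camera, camera_params, env
def pts(n, d):
    """world point for each pixel from depth"""
    p=camera_params(n); h,w=d.shape; f=h/2/np.tan(np.radians(p['vfov']/2))
    v,u=np.mgrid[0:h,0:w]
    c=np.stack([(u-p['cx'])/f*d,-(v-p['cy'])/f*d,-d,np.ones_like(d)],-1)
    return (c@np.linalg.inv(np.array(p['extrinsics'])).T)[...,:3]
E
python3 - <<'E'
from h import *
for n in('top','scene'):
    im,d=camera(n); np.savez(f'{n}0.npz',im=im,d=d)
    cv2.imwrite(f'pics/{n}0.png',cv2.resize(im[...,::-1],(800,600)))
    print(camera_params(n), (d==0).mean())
print(get_obs())
E
```

```text
{'vfov': 48.26156438718133, 'cx': 254.62518124162136, 'cy': 192.530332674039, 'extrinsics': array([[ 6.48564878e-04, -9.99212195e-01, -3.96808342e-02,
         3.66636386e-02],
       [ 9.91588853e-01, -4.49313610e-03,  1.29349753e-01,
        -5.87596201e-01],
       [-1.29426142e-01, -3.94309646e-02,  9.90804760e-01,
        -8.97038872e-01],
       [ 0.00000000e+00,  0.00000000e+00,  0.00000000e+00,
         1.00000000e+00]])} 0.004221598307291667
{'vfov': 51.441376115577086, 'cx': 257.91071416737555, 'cy': 192.71759796639367, 'extrinsics': array([[ 0.53204749, -0.84648521, -0.01970437, -0.29545426],
       [ 0.53784555,  0.31989943,  0.77999136, -0.394498  ],
       [-0.65394773, -0.42559035,  0.62547999, -0.58484868],
       [ 0.        ,  0.        ,  0.        ,  1.        ]])} 0.00408935546875
{'t': 0.1, 'joints': array([ 6.20333395e+01,  2.16583361e+01,  4.57043355e+00,  7.30186264e+01,
       -1.95449024e-04,  8.36793514e+01]), 'joint_vel': array([-0.08865104, -0.18318883,  0.2550553 ,  0.06188545, -0.06545771,
        0.05695247]), 'effort': array([ 1.83862110e-03, -4.64695287e+01,  2.70581549e+01,  1.20229661e-02,
       -2.46365283e-05,  5.08537894e-06]), 'tcp_pos': array([0.21182551, 0.53392362, 0.23044704]), 'orientation': array([-1.79894097e+02, -1.15337675e-02,  1.58353978e+02]), 'ft_force': array([ 0.95996612,  0.54762683, -0.93162443]), 'torque': array([-0.01654271,  0.01810773, -0.00244974]), 'grip_force': 0.0, 'gripper_width': 0.9995826304400738}
```

View pics/top0.png

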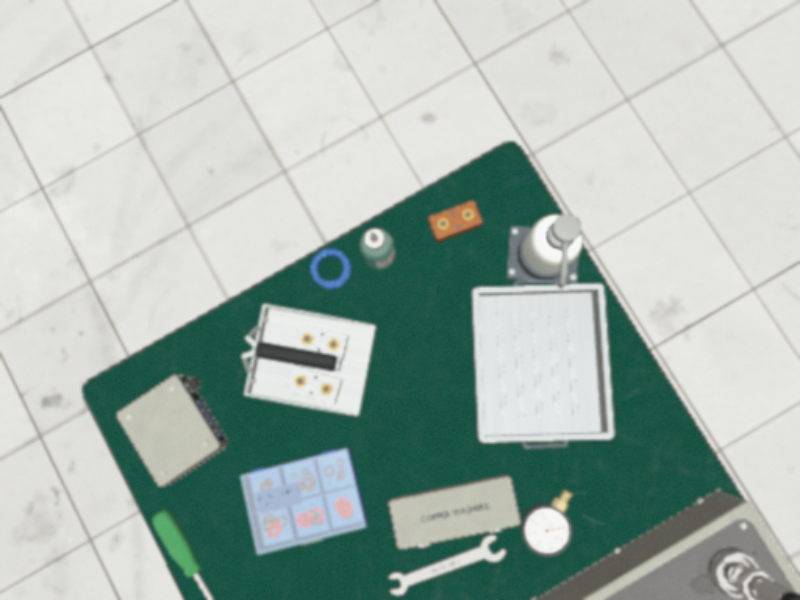

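View pics/scene0.png

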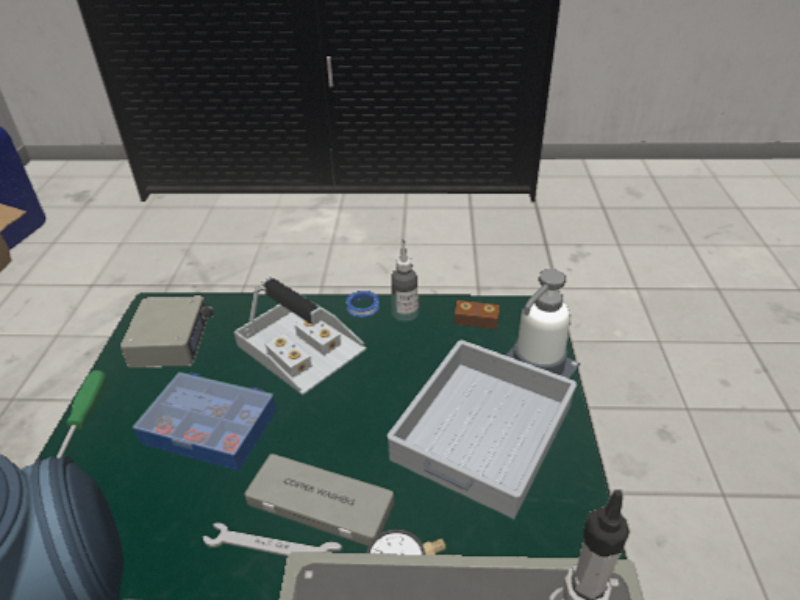

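The top view (800x600) shows the scoop with its black handle at (297,356) and the open edge to the right at about (368,370). The tray is centred at (542,363), its scoop-side rim at x≈477, and the pump head is at (566,228). The brown decoy block is at (455,220), the oil bottle at (376,240) and the tape reel at (330,268). The scene view shows the same layout, with the handle raised on rods from the back wall.

```bash
python3 - <<'E'
from h import *
z=np.load('top0.npz'); im,d=z['im'].astype(int),z['d']; P=pts('top',d); Z=P[...,2]
v,u=np.mgrid[0:384,0:512]
def box(a,b,c,e): return (u>a*.64)&(u<b*.64)&(v>c*.64)&(v<e*.64)
def rect(m):
    q=P[m][:,:2].astype(np.float32); r=cv2.minAreaRect(q); return np.round(cv2.boxPoints(r),4).tolist(),np.round(r[0],4),r[1],round(r[2],1)
m=box(235,360,320,400)&(im.max(-1)<75)&(Z>.085)
print('handle',rect(m),np.percentile(Z[m],[5,50,95]))
m=box(230,390,295,425)&(im.min(-1)>120)&(Z<.05)&(Z>-.01)
print('scoop body',rect(m))
m=box(455,625,270,455)&(Z>.040)&(Z<.06)
c=cv2.connectedComponentsWithStats(m.astype(np.uint8))
k=1+c[2][1:,4].argmax(); m=c[1]==k
print('tray',rect(m),np.percentile(Z[m],[5,50,95]))
m=box(540,600,205,250)&(Z>.15)
print('pump',rect(m),P[m].mean(0),np.percentile(Z[m],[5,50,95]))
z=np.load('scene0.npz'); im,d=z['im'].astype(int),z['d']; P=pts('scene',d); Z=P[...,2]
m=box(255,330,270,325)&(im.max(-1)<75)&(Z>.085)&(Z<.13)&(P[...,0]<.75)
print('handle',rect(m),np.percentile(Z[m],[5,50,95]))
m=box(375,590,330,525)&(Z>.043)&(Z<.056)
c=cv2.connectedComponentsWithStats(m.astype(np.uint8));k=1+c[2][1:,4].argmax(); m=c[1]==k
print('tray',rect(m),np.percentile(Z[m],[5,50,95]))
m=box(535,575,265,290)&(Z>.163)&(Z<.18)
print('pump',rect(m),np.median(P[m],0),np.percentile(Z[m],[5,50,95]))
E
```

```text
handle ([[0.46650001406669617, -0.00139999995008111], [0.48350000381469727, -0.004699999932199717], [0.5264999866485596, 0.21310000121593475], [0.5095000267028809, 0.21649999916553497]], array([0.4965, 0.1059]), (0.222032830119133, 0.017312783747911453), 78.8) [0.10262479 0.10506443 0.10794648]
scoop body ([[0.4251999855041504, 0.0940999984741211], [0.5626999735832214, 0.06809999793767929], [0.6032999753952026, 0.2824999988079071], [0.4657999873161316, 0.3084999918937683]], array([0.5142, 0.1883]), (0.2182130515575409, 0.13991427421569824), 79.3)
tray ([[0.3955000042915344, -0.07259999960660934], [0.4007999897003174, -0.25290000438690186], [0.6107000112533569, -0.24660000205039978], [0.6053000092506409, -0.06629999727010727]], array([ 0.5031, -0.1596]), (0.20995788276195526, 0.1803317666053772), 1.7) [0.04531432 0.04852924 0.05139558]
pump ([[0.4456999897956848, -0.028300000354647636], [0.6636999845504761, -0.1973000019788742], [0.6845999956130981, -0.1703999936580658], [0.46650001406669617, -0.00139999995008111]], array([ 0.5651, -0.0993]), (0.0340341180562973, 0.2758709192276001), 
[... 298 characters left out ...]
77966, 0.022478094324469566), 81.1) [0.08724921 0.10235952 0.10603194]
tray ([[0.3919999897480011, -0.07400000095367432], [0.39750000834465027, -0.25380000472068787], [0.6093999743461609, -0.24740000069141388], [0.6039000153541565, -0.06759999692440033]], array([ 0.5007, -0.1607]), (0.21203243732452393, 0.17989544570446014), 1.8) [0.04459289 0.04825675 0.050419  ]
pump ([[0.6258999705314636, -0.16869999468326569], [0.6395999789237976, -0.2012999951839447], [0.6807000041007996, -0.18410000205039978], [0.6669999957084656, -0.15150000154972076]], array([ 0.6533, -0.1764]), (0.04454531893134117, 0.035423897206783295), 22.7) [ 0.65447704 -0.17415654  0.16778337] [0.16396822 0.16778337 0.16924609]
```

```bash
python3 - <<'E'
from h import *
v,u=np.mgrid[0:384,0:512]
def box(a,b,c,e): return (u>a*.64)&(u<b*.64)&(v>c*.64)&(v<e*.64)
def rect(P,m):
    m=cv2.morphologyEx(m.astype(np.uint8),cv2.MORPH_OPEN,np.ones((2,2)))
    c=cv2.connectedComponentsWithStats(m);m=c[1]==1+c[2][1:,4].argmax()
    r=cv2.minAreaRect(P[m][:,:2].astype(np.float32)); return np.round(cv2.boxPoints(r),4).tolist(),np.round(r[0],4),np.round(r[1],4),round(r[2],1),P[m].mean(0),m.sum()
for n,hb,sb,pb in(('top',(235,360,320,400),(230,390,295,425),(545,590,208,246)),('scene',(255,330,270,325),(225,375,300,395),(535,575,265,290))):
    z=np.load(n+'0.npz'); im,d=z['im'].astype(int),z['d']; P=pts(n,d); Z=P[...,2]; ok=d>0
    print(n,'handle',rect(P,ok&box(*hb)&(im.max(-1)<85)&(Z>.085)&(Z<.12)))
    print('blade',rect(P,ok&box(*sb)&(im.min(-1)>130)&(Z<.012)&(Z>-.006)))
    print('blocks',rect(P,ok&box(*sb)&(Z<.033)&(Z>.022)))
    print('pump',rect(P,ok&box(*pb)&(Z>.163)&(Z<.18)))
E
```

```text
top handle ([[0.46650001406669617, -0.00139999995008111], [0.483599990606308, -0.004600000102072954], [0.5239999890327454, 0.210999995470047], [0.5069000124931335, 0.2142000049352646]], array([0.4953, 0.1048]), array([0.2193, 0.0174]), 79.4, array([0.50589316, 0.16229861, 0.10685296]), np.int64(417))
blade ([[0.4104999899864197, 0.008700000122189522], [0.5412999987602234, -0.01489999983459711], [0.5848000049591064, 0.22599999606609344], [0.45410001277923584, 0.24969999492168427]], array([0.4977, 0.1174]), array([0.2448, 0.1328]), 79.8, array([0.50537992, 0.1542265 , 0.00804483]), np.int64(2379))
blocks ([[0.4235999882221222, 0.005400000140070915], [0.46650001406669617, -0.00139999995008111], [0.4957999885082245, 0.18569999933242798], [0.4528999924659729, 0.1923999935388565]], array([0.4597, 0.0955]), array([0.1894, 0.0435]), 81.1, array([0.46964002, 0.15209035, 0.02946892]), np.int64(516))
pump ([[0.6348999738693237, -0.17470000684261322], [0.883899986743927, -0.43689998984336853], [0.9081000089645386, -0.4138999879360199], [0.6590999960899353, -0.15160000324249268]], array([ 0.7715,
[... 635 characters left out ...]
[0.8198, 0.1713]), 51.6, array([0.49922158, 0.13558768, 0.00542377]), np.int64(1047))
blocks ([[-0.013100000098347664, -0.37279999256134033], [0.032099999487400055, -0.41119998693466187], [0.5149000287055969, 0.15700000524520874], [0.46970000863075256, 0.19550000131130219]], array([ 0.2509, -0.1079]), array([0.7457, 0.0594]), 49.6, array([0.46355735, 0.14453303, 0.03004318]), np.int64(333))
pump ([[-0.021800000220537186, -0.3400000035762787], [-0.013100000098347664, -0.37279999256134033], [1.9507999420166016, 0.1477999985218048], [1.9421000480651855, 0.18060000240802765]], array([ 0.9645, -0.0961]), array([2.0317, 0.034 ]), 14.8, array([ 0.69736225, -0.16650338,  0.13403723]), np.int64(157))
```

```bash
cat >> h.py <<'E'
def cast(n,u,v,z):
    p=camera_params(n); f=192/np.tan(np.radians(p['vfov']/2)); E=np.linalg.inv(np.array(p['extrinsics']))
    r=E[:3,:3]@np.array([(u-p['cx'])/f,-(v-p['cy'])/f,-1]); o=E[:3,3]; return (o+r*(z-o[2])/r[2]).round(4)
E
python3 - <<'E'
from h import *
for n,(a,b,c,e) in(('top',(150,230,205,250)),('scene',(165,215,172,208))):
    im=np.load(n+'0.npz')['im']; m=np.zeros(im.shape[:2],np.uint8); m[c:e,a:b]=(im[c:e,a:b].max(-1)<85)
    c_=cv2.connectedComponentsWithStats(m);m=(c_[1]==1+c_[2][1:,4].argmax())
    r=cv2.minAreaRect(np.argwhere(m)[:,::-1].astype(np.float32)); print(n,r)
    q=cv2.boxPoints(r); print([cast(n,*x,.104)[:2] for x in q], cast(n,*r[0],.104))
s=.64
for a in [(376,324),(359,415),(264,305),(245,396)]: print(a,cast('top',a[0]*s,a[1]*s,.003 if a[0]>300 else .03))
im=np.load('top0.npz')['im']; g=cv2.cvtColor(im[130:165,345:375],cv2.COLOR_RGB2GRAY)
print('pump top',cast('top',566*s,228*s,.17),'scene',cast('scene',552*s,276*s,.17))
E
```

```text
top ((189.06797790527344, 227.63092041015625), (49.89731216430664, 8.618155479431152), 10.43747615814209)
[array([0.5089, 0.2172]), array([0.526 , 0.2144]), array([0.5076, 0.1141]), array([0.4906, 0.117 ])] [0.5082 0.1655 0.104 ]
scene ((189.7335662841797, 193.0052490234375), (50.11073684692383, 23.434410095214844), 8.880659103393555)
[array([0.4445, 0.1767]), array([0.5139, 0.229 ]), array([0.5502, 0.1085]), array([0.4802, 0.0659])] [0.4962 0.1433 0.104 ]
(376, 324) [0.5587 0.0686 0.003 ]
(359, 415) [0.4287 0.0922 0.003 ]
(264, 305) [0.5837 0.2263 0.03  ]
(245, 396) [0.4556 0.2496 0.03  ]
pump top [ 0.6581 -0.1724  0.17  ] scene [ 0.6544 -0.1767  0.17  ]
```

Emit:
play_rows --deltas '[{"tx": 0.03,"ty": -0.04,"tz": 0,"roll": -0.14},{"tx": 0.06,"ty": -0.08,"tz": 0,"roll": -0.28},{"tx": 0.09,"ty": -0.12,"tz": 0,"roll": -0.42},{"tx": 0.12,"ty": -0.16,"tz": 0,"roll": -0.56},{"tx": 0.15,"ty": -0.2,"tz": 0,"roll": -0.7},{"tx": 0.18,"ty": -0.24,"tz": 0,"roll": -0.84},{"tx": 0.21,"ty": -0.28,"tz": 0,"roll": -0.98},{"tx": 0.24,"ty": -0.32,"tz": 0,"roll": -1.12}]' --gripper 0

```text
t: 0.9
tcp_pos: [0.4527, 0.2126, 0.2311]
orientation: [-180.0, -0.0, 93.8]
ft_force: [0.0, 1.6, 0.7]
gripper_width: 1.0
grip_force: 0.0
```

Emit:
play_rows --deltas '[{"tx": 0.025,"ty": -0.043,"tz": 0,"roll": -0.13},{"tx": 0.049,"ty": -0.086,"tz": 0,"roll": -0.253},{"tx": 0.049,"ty": -0.086,"tz": -0.04,"roll": -0.253},{"tx": 0.049,"ty": -0.086,"tz": -0.08,"roll": -0.253},{"tx": 0.049,"ty": -0.086,"tz": -0.11,"roll": -0.253},{"tx": 0.049,"ty": -0.086,"tz": -0.14,"roll": -0.253},{"tx": 0.049,"ty": -0.086,"tz": -0.153,"roll": -0.253},{"tx": 0.049,"ty": -0.086,"tz": -0.153,"roll": -0.253}]' --gripper 0

```text
t: 1.7
tcp_pos: [0.4984, 0.1281, 0.0756]
orientation: [-179.7, 0.1, 79.7]
ft_force: [0.6, 0.1, 0.2]
gripper_width: 1.0
grip_force: 0.0
```

```bash
python3 - <<'E'
from h import *
im,d=camera('scene'); cv2.imwrite('pics/s1.png',cv2.resize(im[120:290,120:400,::-1],None,fx=2.8,fy=2.8))
E
```

```text
(no output)
```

View pics/s1.png

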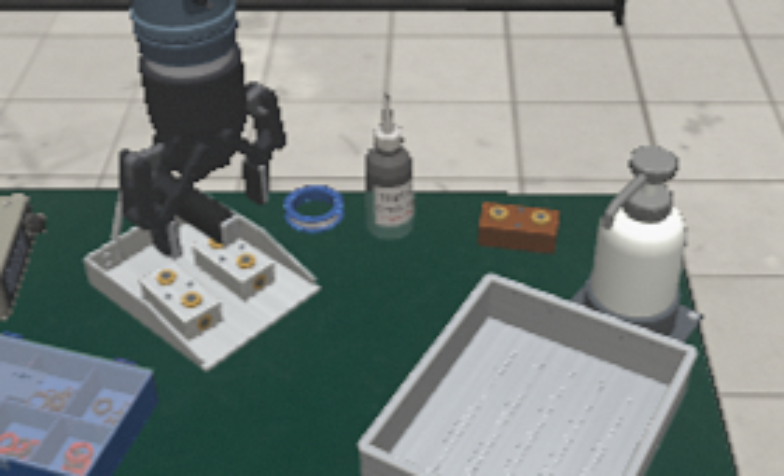

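The crop shows the open fingers either side of the handle, near (170,225), with blocks and scoop undisturbed. Closing.

Emit:
play_rows --deltas '[{"tz": 0},{"tz": 0},{"tz": 0},{"tz": 0},{"tz": 0},{"tz": 0},{"tz": 0},{"tz": 0}]' --gripper 1 --grip_force 120

```text
validation failed for argument at $.de...
```

Emit:
play_rows --deltas '[{"tz": 0.002},{"tz": 0.005},{"tz": 0.01},{"tz": 0.015},{"tz": 0.015},{"tz": 0.015}]'

```text
validation failed for argument at $.de...
```

```bash
python3 - <<'E'
from h import *
o=get_obs(); print(o['tcp_pos'],o['orientation'],o['ft_force'],o['torque'],o['gripper_width'])
im,d=camera('scene'); cv2.imwrite('pics/s2.png',cv2.resize(im[120:290,120:400,::-1],None,fx=2.8,fy=2.8))
E
```

```text
[0.49970272 0.128295   0.0772397 ] [-1.79825340e+02  5.56546422e-02  7.96838176e+01] [-0.21713204  0.19322207  0.13245118] [0.05801216 0.00323899 0.01036823] 1.0003932705600018
```

View pics/s2.png

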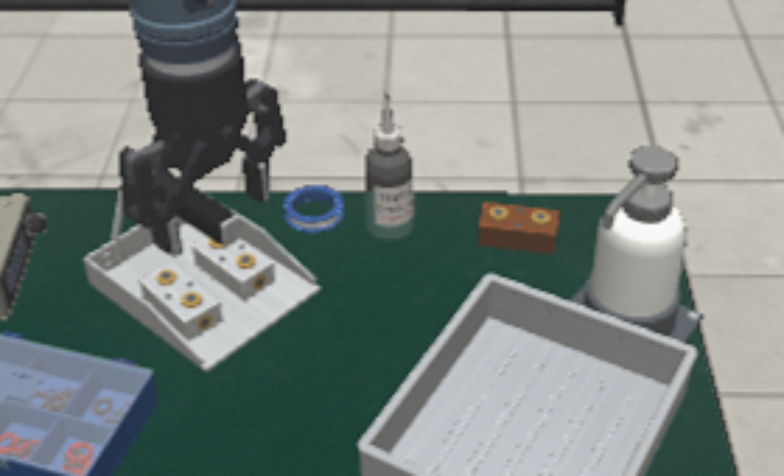

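The rows need all four keys; nothing moved (same picture as before). Closing again with full rows.

Emit:
play_rows --deltas '[{"tx": 0,"ty": 0,"tz": 0,"roll": 0},{"tx": 0,"ty": 0,"tz": 0,"roll": 0},{"tx": 0,"ty": 0,"tz": 0,"roll": 0},{"tx": 0,"ty": 0,"tz": 0,"roll": 0},{"tx": 0,"ty": 0,"tz": 0,"roll": 0},{"tx": 0,"ty": 0,"tz": 0,"roll": 0},{"tx": 0,"ty": 0,"tz": 0,"roll": 0}]' --gripper 1 --grip_force 120

```text
t: 2.5
tcp_pos: [0.5015, 0.1286, 0.0791]
orientation: [179.9, -0.0, 79.7]
ft_force: [-1.3, -0.6, 5.6]
gripper_width: 0.235
grip_force: 118.3
```

Emit:
play_rows --deltas '[{"tx": 0,"ty": 0,"tz": 0.002,"roll": 0},{"tx": 0,"ty": 0,"tz": 0.006,"roll": 0},{"tx": 0,"ty": 0,"tz": 0.012,"roll": 0},{"tx": 0,"ty": 0,"tz": 0.015,"roll": 0},{"tx": 0,"ty": 0,"tz": 0.015,"roll": 0},{"tx": 0,"ty": 0,"tz": 0.015,"roll": 0}]'

```text
t: 3.1
tcp_pos: [0.5011, 0.1285, 0.0933]
orientation: [180.0, 0.0, 79.7]
ft_force: [-0.3, -0.2, -7.2]
gripper_width: 0.236
grip_force: 117.7
```

```bash
python3 - <<'E'
from h import *
o=get_obs(); print(o['tcp_pos'],o['orientation'],o['ft_force'],o['torque'],o['gripper_width'])
im,d=camera('scene'); cv2.imwrite('pics/s3.png',cv2.resize(im[120:290,120:400,::-1],None,fx=2.8,fy=2.8))
E
```

```text
[0.50110613 0.12845015 0.09329031] [1.79994544e+02 6.23107409e-03 7.96869720e+01] [-0.29735448 -0.23600733 -7.19129066] [-0.24125371  0.05687756 -0.00529762] 0.23632189019277963
```

View pics/s3.png

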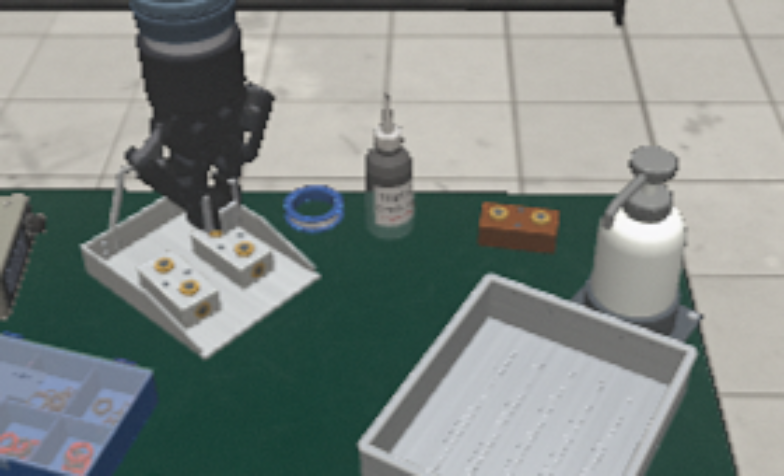

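The crop shows the scoop lifted level with both blocks in place. Raising it, turning it square to the tray and carrying it over.

Emit:
play_rows --deltas '[{"tx": 0,"ty": 0,"tz": 0.005,"roll": 0.01},{"tx": 0,"ty": 0,"tz": 0.014,"roll": 0.03},{"tx": 0,"ty": 0,"tz": 0.024,"roll": 0.07},{"tx": 0,"ty": -0.002,"tz": 0.034,"roll": 0.11},{"tx": 0,"ty": -0.006,"tz": 0.044,"roll": 0.15},{"tx": 0,"ty": -0.013,"tz": 0.052,"roll": 0.18},{"tx": 0,"ty": -0.022,"tz": 0.056,"roll": 0.2},{"tx": 0,"ty": -0.034,"tz": 0.057,"roll": 0.21}]'

```text
t: 3.95
tcp_pos: [0.502, 0.0946, 0.152]
orientation: [179.9, -0.0, 91.8]
ft_force: [0.2, 0.7, -6.9]
gripper_width: 0.234
grip_force: 118.0
```

Emit:
play_rows --deltas '[{"tx": 0,"ty": -0.014,"tz": 0,"roll": 0},{"tx": -0.001,"ty": -0.032,"tz": 0,"roll": 0},{"tx": -0.001,"ty": -0.052,"tz": 0,"roll": 0},{"tx": -0.002,"ty": -0.074,"tz": 0,"roll": 0},{"tx": -0.002,"ty": -0.094,"tz": 0,"roll": 0},{"tx": -0.003,"ty": -0.11,"tz": 0,"roll": 0},{"tx": -0.003,"ty": -0.122,"tz": 0,"roll": 0},{"tx": -0.003,"ty": -0.13,"tz": 0,"roll": 0}]'

```text
t: 4.75
tcp_pos: [0.4982, -0.0366, 0.1506]
orientation: [180.0, 0.0, 91.7]
ft_force: [0.8, 0.7, -6.7]
gripper_width: 0.236
grip_force: 118.0
```

```bash
cat >> h.py <<'E'
def look(xg=.047):
    """tilt of blade from the scene view: plane fit on the front strip, in scoop axes"""
    o=get_obs(); im,d=camera('scene'); P=pts('scene',d); g=o['tcp_pos']; a=np.radians(o['orientation'][2]+180)
    f=np.array([np.cos(a),np.sin(a)]); l=np.array([-f[1],f[0]]); q=P[...,:2]-g[:2]; s=q@f; t=q@l
    h=P[...,2]-g[2]-.019
    return o,im,P,s,t,h,d
E
python3 - <<'E'
from h import *
o,im,P,s,t,h,d=look()
print(o['tcp_pos'],o['orientation'],o['ft_force'],o['torque'])
m=(d>0)&(np.abs(t)<.055)&(s>-.005)&(s<.045)&(h<-.07)&(h>-.12)
for a in np.arange(-.0,.06,.01):
    k=(d>0)&(np.abs(t)<.05)&(s>=a)&(s<a+.01)&(h<-.07)&(h>-.13); print(a.round(3),k.sum(),np.percentile(h[k],[10,50,90]).round(4) if k.sum() else '')
cv2.imwrite('pics/s4.png',cv2.resize(im[120:290,120:400,::-1],None,fx=2.8,fy=2.8))
E
```

```text
[ 0.49818169 -0.03663092  0.15056265] [1.79972823e+02 8.32871945e-03 9.16688744e+01] [ 0.77141431  0.67792719 -6.65867925] [-0.22192541 -0.08395926 -0.00375402]
-0.0 136 [-0.0956 -0.0729 -0.0708]
0.01 299 [-0.0966 -0.0899 -0.0727]
0.02 161 [-0.0972 -0.0958 -0.0945]
0.03 205 [-0.1209 -0.0962 -0.0946]
0.04 205 [-0.1235 -0.0964 -0.0947]
0.05 0
```

View pics/s4.png

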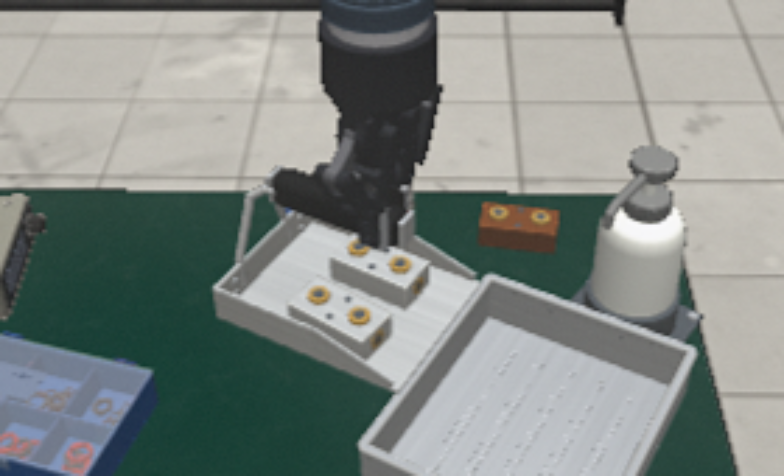

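Picture: scoop level and square to the tray, lip about 14 mm over the near rim (around (450,350)), blocks in place. Lowering onto the rim.

Emit:
play_rows --deltas '[{"tx": 0,"ty": -0.003,"tz": -0.004,"roll": 0},{"tx": 0,"ty": -0.006,"tz": -0.009,"roll": 0},{"tx": 0,"ty": -0.008,"tz": -0.013,"roll": 0},{"tx": 0,"ty": -0.008,"tz": -0.016,"roll": 0},{"tx": 0,"ty": -0.008,"tz": -0.017,"roll": 0},{"tx": 0,"ty": -0.008,"tz": -0.0175,"roll": 0},{"tx": 0,"ty": -0.008,"tz": -0.018,"roll": 0},{"tx": 0,"ty": -0.008,"tz": -0.018,"roll": 0}]'

```text
t: 5.6
tcp_pos: [0.4982, -0.0434, 0.1324]
orientation: [180.0, 0.0, 91.7]
ft_force: [-0.3, -0.1, -7.4]
gripper_width: 0.235
grip_force: 118.0
```

Emit:
play_rows --deltas '[{"tx": 0,"ty": 0,"tz": -0.0007,"roll": 0},{"tx": 0,"ty": 0,"tz": -0.001,"roll": 0},{"tx": 0,"ty": 0,"tz": -0.001,"roll": 0},{"tx": 0,"ty": 0,"tz": -0.001,"roll": 0}]'

```text
t: 6.0
tcp_pos: [0.4981, -0.0435, 0.1314]
orientation: [180.0, 0.0, 91.7]
ft_force: [0.5, -0.2, -8.3]
gripper_width: 0.233
grip_force: 118.0
```

Emit:
play_rows --deltas '[{"tx": 0,"ty": 0,"tz": -0.0005,"roll": 0},{"tx": 0,"ty": 0,"tz": -0.001,"roll": 0},{"tx": 0,"ty": 0,"tz": -0.001,"roll": 0}]'

```text
t: 6.3
tcp_pos: [0.498, -0.0435, 0.1302]
orientation: [-180.0, -0.0, 91.7]
ft_force: [0.1, 0.5, -8.0]
gripper_width: 0.228
grip_force: 118.0
```

Emit:
play_rows --deltas '[{"tx": 0,"ty": 0,"tz": -0.0005,"roll": 0},{"tx": 0,"ty": 0,"tz": -0.001,"roll": 0},{"tx": 0,"ty": 0,"tz": -0.001,"roll": 0}]'

```text
t: 6.6
tcp_pos: [0.498, -0.0435, 0.1292]
orientation: [-180.0, -0.0, 91.7]
ft_force: [0.3, -0.4, -6.5]
gripper_width: 0.237
grip_force: 118.0
```

Emit:
play_rows --deltas '[{"tx": 0,"ty": 0,"tz": -0.0005,"roll": 0},{"tx": 0,"ty": 0,"tz": -0.001,"roll": 0},{"tx": 0,"ty": 0,"tz": -0.001,"roll": 0}]'

```text
t: 6.9
tcp_pos: [0.4982, -0.0434, 0.1289]
orientation: [180.0, -0.0, 91.7]
ft_force: [-2.4, 2.0, 0.7]
gripper_width: 0.238
grip_force: 119.0
```

Emit:
play_rows --deltas '[{"tx": 0,"ty": 0,"tz": -0.0005,"roll": 0},{"tx": 0,"ty": 0,"tz": -0.001,"roll": 0},{"tx": 0,"ty": 0,"tz": -0.001,"roll": 0}]'

```text
t: 7.2
tcp_pos: [0.4982, -0.0433, 0.1288]
orientation: [179.9, -0.0, 91.7]
ft_force: [-5.0, 3.1, 7.9]
gripper_width: 0.234
grip_force: 120.3
```

Emit:
play_rows --deltas '[{"tx": 0,"ty": 0,"tz": 0.0006,"roll": 0},{"tx": 0,"ty": 0,"tz": 0.0006,"roll": 0},{"tx": 0,"ty": 0,"tz": 0.0006,"roll": 0},{"tx": 0,"ty": 0,"tz": 0.0006,"roll": 0}]'

```text
t: 7.6
tcp_pos: [0.4982, -0.0433, 0.1288]
orientation: [179.9, -0.0, 91.7]
ft_force: [-4.9, 2.7, 6.8]
gripper_width: 0.235
grip_force: 119.8
```

```bash
python3 - <<'E'
from h import *
o=get_obs(); print(o['tcp_pos'],o['orientation'],o['ft_force'],o['torque'])
E
```

```text
[ 0.49821545 -0.04331563  0.12884749] [ 1.79948921e+02 -1.32778546e-02  9.17251732e+01] [-4.91632351  2.74872521  6.83133664] [0.1207328  1.01108086 0.0173705 ]
```

Emit:
play_rows --deltas '[{"tx": -0.0006,"ty": 0.0003,"tz": 0.0005,"roll": 0},{"tx": -0.0006,"ty": 0.0003,"tz": 0.0005,"roll": 0},{"tx": -0.0006,"ty": 0.0003,"tz": 0.0005,"roll": 0},{"tx": -0.0006,"ty": 0.0003,"tz": 0.0005,"roll": 0}]'

```text
t: 8.0
tcp_pos: [0.4981, -0.0433, 0.1288]
orientation: [179.9, 0.0, 91.7]
ft_force: [-1.7, 1.4, 3.7]
gripper_width: 0.23
grip_force: 119.5
```

```bash
python3 - <<'E'
from h import *
o=get_obs(); print(o['tcp_pos'],o['orientation'],o['ft_force'],o['torque'])
o,im,P,s,t,h,d=look(); m=(d>0)&(np.abs(t)<.058)&(s>.025)&(s<.043)&(h<-.085)&(h>-.107)
A=np.c_[s[m],t[m],np.ones(m.sum())]; print(m.sum(),np.linalg.lstsq(A,h[m],rcond=None)[0])
im,d=camera('top'); P=pts('top',d); q=(d>0)&(P[...,2]>.044)&(P[...,2]<.053)&(P[...,0]<.42)&(P[...,0]>.36)&(P[...,1]<-.06)&(P[...,1]>-.27)
c=P[q]; print('tray -x side',np.median(c[:,0]),c[:,1].min(),c[:,1].max())
E
```

```text
[ 0.49811605 -0.04328394  0.12883902] [1.79923850e+02 7.47803481e-03 9.17205766e+01] [-1.73825107  1.38542373  3.66078007] [-0.05709428  0.41957436 -0.00255136]
332 [ 0.01767584 -0.0001921  -0.09613678]
tray -x side 0.40579206681293056 -0.25145822518063404 -0.21135960038802137
```

Emit:
play_rows --deltas '[{"tx": 0,"ty": 0,"tz": 0,"roll": 0},{"tx": 0,"ty": 0,"tz": 0,"roll": 0},{"tx": 0,"ty": 0,"tz": 0,"roll": 0},{"tx": 0,"ty": 0,"tz": 0,"roll": 0},{"tx": 0,"ty": 0,"tz": 0,"roll": 0},{"tx": 0,"ty": 0,"tz": 0,"roll": 0},{"tx": 0,"ty": 0,"tz": 0,"roll": 0},{"tx": 0,"ty": 0,"tz": 0,"roll": 0}]'

```text
t: 8.9
tcp_pos: [0.4981, -0.0433, 0.1288]
orientation: [179.9, 0.0, 91.7]
ft_force: [-1.4, 1.5, 5.3]
gripper_width: 0.234
grip_force: 119.5
```

Emit:
play_rows --deltas '[{"tx": 0,"ty": -0.003,"tz": 0,"roll": 0},{"tx": 0,"ty": -0.007,"tz": 0.0001,"roll": 0},{"tx": 0,"ty": -0.012,"tz": 0.0002,"roll": 0},{"tx": 0,"ty": -0.016,"tz": 0.0003,"roll": 0},{"tx": 0.0005,"ty": -0.02,"tz": 0.0004,"roll": 0}]'

```text
t: 9.4
tcp_pos: [0.4985, -0.0618, 0.1291]
orientation: [179.9, -0.2, 91.8]
ft_force: [-1.1, 6.1, 9.5]
gripper_width: 0.236
grip_force: 120.3
```

Emit:
play_rows --deltas '[{"tx": 0,"ty": -0.001,"tz": 0.0008,"roll": 0},{"tx": 0,"ty": -0.004,"tz": 0.001,"roll": 0},{"tx": 0,"ty": -0.008,"tz": 0.0011,"roll": 0},{"tx": 0,"ty": -0.012,"tz": 0.0012,"roll": 0},{"tx": 0.0003,"ty": -0.016,"tz": 0.0013,"roll": 0}]'

```text
t: 9.9
tcp_pos: [0.4975, -0.0798, 0.1293]
orientation: [-179.9, 0.0, 91.7]
ft_force: [-0.1, -1.3, -7.5]
gripper_width: 0.23
grip_force: 118.0
```

```bash
python3 - <<'E'
from h import *
o=get_obs(); print(o['tcp_pos'],o['orientation'],o['ft_force'],o['torque'])
E
```

```text
[ 0.49749464 -0.07984641  0.12932389] [-1.79889930e+02  3.25517137e-02  9.16984026e+01] [-0.12031209 -1.33378197 -7.54491687] [-0.20625565 -0.04582209  0.03319903]
```

Emit:
play_rows --deltas '[{"tx": 0,"ty": -0.004,"tz": -0.0003,"roll": 0},{"tx": 0,"ty": -0.01,"tz": -0.0005,"roll": 0},{"tx": 0,"ty": -0.017,"tz": -0.0005,"roll": 0},{"tx": 0,"ty": -0.023,"tz": -0.0005,"roll": 0},{"tx": 0,"ty": -0.027,"tz": -0.0005,"roll": 0},{"tx": 0,"ty": -0.028,"tz": -0.0005,"roll": 0}]'

```text
t: 10.5
tcp_pos: [0.4984, -0.1079, 0.1296]
orientation: [180.0, 0.0, 91.7]
ft_force: [-0.2, -1.0, -7.8]
gripper_width: 0.236
grip_force: 118.0
```

Emit:
play_rows --deltas '[{"tx": 0,"ty": 0,"tz": -0.0004,"roll": 0},{"tx": 0,"ty": 0,"tz": -0.0006,"roll": 0},{"tx": 0,"ty": 0,"tz": -0.0006,"roll": 0}]'

```text
t: 10.8
tcp_pos: [0.4985, -0.1072, 0.1293]
orientation: [180.0, 0.0, 91.7]
ft_force: [1.1, -0.3, -5.1]
gripper_width: 0.232
grip_force: 118.3
```

Emit:
play_rows --deltas '[{"tx": 0,"ty": 0,"tz": -0.0006,"roll": 0},{"tx": 0,"ty": 0,"tz": -0.001,"roll": 0},{"tx": 0,"ty": 0,"tz": -0.001,"roll": 0},{"tx": 0,"ty": 0,"tz": -0.001,"roll": 0}]'

```text
t: 11.2
tcp_pos: [0.4986, -0.1075, 0.1291]
orientation: [179.9, 0.1, 91.7]
ft_force: [-3.7, -2.5, 5.6]
gripper_width: 0.232
grip_force: 119.8
```

Emit:
play_rows --deltas '[{"tx": 0,"ty": 0,"tz": 0,"roll": 0},{"tx": 0,"ty": 0,"tz": 0,"roll": 0},{"tx": 0,"ty": 0,"tz": 0,"roll": 0},{"tx": 0,"ty": 0,"tz": 0,"roll": 0}]' --grip_force 50

```text
t: 11.6
tcp_pos: [0.4986, -0.1075, 0.1291]
orientation: [179.9, 0.1, 91.7]
ft_force: [-4.7, -2.4, 6.2]
gripper_width: 0.236
grip_force: 119.8
```

```bash
python3 - <<'E'
from h import *
o=get_obs(); print(o['tcp_pos'],o['orientation'],o['ft_force'],o['torque'])
o,im,P,s,t,h,d=look(); m=(d>0)&(np.abs(t)<.058)&(s>.025)&(s<.043)&(h<-.085)&(h>-.107)
A=np.c_[s[m],t[m],np.ones(m.sum())]; print(m.sum(),np.linalg.lstsq(A,h[m],rcond=None)[0])
E
```

```text
[ 0.49856704 -0.10752998  0.12906305] [1.79939158e+02 5.63933940e-02 9.17211796e+01] [-4.69009224 -2.40858108  6.15910558] [-0.27381464  0.9382604   0.06125912]
372 [-0.0140306  -0.00210376 -0.09530784]
```

Emit:
play_rows --deltas '[{"tx": -0.0004,"ty": -0.0003,"tz": 0,"roll": 0},{"tx": -0.0004,"ty": -0.0003,"tz": 0,"roll": 0},{"tx": -0.0004,"ty": -0.0003,"tz": 0,"roll": 0},{"tx": -0.0004,"ty": -0.0003,"tz": 0,"roll": 0}]' --gripper 1 --grip_force 40

```text
t: 12.05
tcp_pos: [0.4985, -0.1077, 0.129]
orientation: [179.9, 0.0, 91.7]
ft_force: [-3.8, -1.2, 6.3]
gripper_width: 0.23
grip_force: 119.9
```

```bash
python3 - <<'E'
from h import *
o=get_obs(); print(o['tcp_pos'],o['orientation'],o['ft_force'],o['torque'],o['grip_force'])
o,im,P,s,t,h,d=look(); m=(d>0)&(np.abs(t)<.058)&(s>.025)&(s<.043)&(h<-.085)&(h>-.107)
A=np.c_[s[m],t[m],np.ones(m.sum())]; print(m.sum(),np.linalg.lstsq(A,h[m],rcond=None)[0])
E
```

```text
[ 0.498543   -0.10767941  0.12903906] [1.79898122e+02 3.01877526e-02 9.17239872e+01] [-3.7642094  -1.15006869  6.31088462] [-0.06643859  0.79932037  0.08486343] 119.88210439682007
365 [ 0.00729662 -0.00189753 -0.09605252]
```

Emit:
play_rows --deltas '[{"tx": 0,"ty": 0,"tz": 0,"roll": 0},{"tx": 0,"ty": 0,"tz": 0,"roll": 0},{"tx": 0,"ty": 0,"tz": 0,"roll": 0}]' --gripper 0.8 --grip_force 30

```text
t: 12.4
tcp_pos: [0.4985, -0.1077, 0.129]
orientation: [179.9, 0.0, 91.7]
ft_force: [-2.9, -1.3, 7.6]
gripper_width: 0.235
grip_force: 119.9
```

Emit:
play_rows --deltas '[{"tx": -0.0002,"ty": 0,"tz": 0.0003,"roll": 0},{"tx": -0.0002,"ty": 0,"tz": 0.0003,"roll": 0},{"tx": -0.0002,"ty": 0,"tz": 0.0003,"roll": 0}]' --gripper 0.77 --grip_force 30

```text
t: 12.7
tcp_pos: [0.4985, -0.1077, 0.129]
orientation: [179.9, 0.0, 91.7]
ft_force: [-2.5, -2.2, 5.5]
gripper_width: 0.237
grip_force: 115.1
```

Emit:
play_rows --deltas '[{"tx": 0,"ty": 0,"tz": 0,"roll": 0},{"tx": 0,"ty": 0,"tz": 0,"roll": 0},{"tx": 0,"ty": 0,"tz": 0,"roll": 0}]' --gripper 0.768 --grip_force 30

```text
t: 13.0
tcp_pos: [0.4985, -0.1077, 0.129]
orientation: [179.9, 0.0, 91.7]
ft_force: [-1.6, -0.3, 5.2]
gripper_width: 0.235
grip_force: 106.9
```

Emit:
play_rows --deltas '[{"tx": 0,"ty": 0,"tz": 0,"roll": 0},{"tx": 0,"ty": 0,"tz": 0,"roll": 0},{"tx": 0,"ty": 0,"tz": 0,"roll": 0}]' --gripper 0.758 --grip_force 30

```text
t: 13.3
tcp_pos: [0.4985, -0.1077, 0.1289]
orientation: [179.9, 0.0, 91.7]
ft_force: [-1.2, -0.9, 5.6]
gripper_width: 0.245
grip_force: 65.9
```

```bash
cat >> h.py <<'E'
def tilt():
    """nose-down tilt: robust plane fit to the free blade in front of/around the foot, from scene depth"""
    o,im,P,s,t,h,d=look(); r=np.random.default_rng(0)
    m=(d>0)&(np.abs(t)<.06)&(s>-.07)&(s<.1)&(h<-.02)&(h>-.16)&(im.min(-1)>90)&(P[...,2]>.012); q=np.c_[s[m],t[m],h[m]]; best=(0,)
    for _ in range(1500):
        a=q[r.choice(len(q),3,False)]; n=np.cross(a[1]-a[0],a[2]-a[0]); k=np.linalg.norm(n)
        if k<3e-4: continue
        n=n/k*np.sign(n[2]); e=n@a[0]
        if n[2]<.6 or abs(n[1])>.1 or not -.101<e<-.090: continue
        c=np.abs(q@n-e)<.0015
        if c.sum()>best[0]: best=(c.sum(),np.degrees(np.arctan2(n[0],n[2])),np.degrees(n[1]),e)
    print('tilt',best,'tcp',o['tcp_pos'].round(4),'F',o['ft_force'].round(1),'M',o['torque'].round(2),'grip',o['grip_force'],'t',o['t'])
    return im
E
python3 -c "
from h import *
tilt()"
```

```text
tilt (np.int64(725), np.float64(0.3699154193155117), np.float64(-0.05192324017834616), np.float64(-0.09551832839771401)) tcp [ 0.4985 -0.1077  0.1289] F [-1.2 -0.9  5.6] M [-0.1   0.34  0.06] grip 65.91353416442871 t 13.3
```

Emit:
play_rows --deltas '[{"tx": 0,"ty": 0,"tz": 0,"roll": 0},{"tx": 0,"ty": 0,"tz": 0,"roll": 0},{"tx": 0,"ty": -0.0018,"tz": -0.0007,"roll": 0},{"tx": 0,"ty": -0.0035,"tz": -0.0014,"roll": 0},{"tx": 0,"ty": -0.0053,"tz": -0.0021,"roll": 0},{"tx": 0,"ty": -0.007,"tz": -0.0028,"roll": 0},{"tx": 0,"ty": -0.007,"tz": -0.0028,"roll": 0}]' --gripper 0.752 --grip_force 30

```text
t: 14.05
tcp_pos: [0.4987, -0.114, 0.1263]
orientation: [179.9, -0.1, 91.7]
ft_force: [-1.5, 1.3, 7.8]
gripper_width: 0.25
grip_force: 41.7
```

```bash
python3 -c "
from h import *
tilt()"
```

```text
tilt (np.int64(688), np.float64(4.215137491990798), np.float64(0.5858789843353229), np.float64(-0.09546852156262844)) tcp [ 0.4987 -0.114   0.1263] F [-1.5  1.3  7.8] M [0.54 0.3  0.08] grip 41.713483929634094 t 14.05
```

Emit:
play_rows --deltas '[{"tx": 0,"ty": 0,"tz": 0,"roll": 0},{"tx": 0,"ty": -0.002,"tz": -0.0007,"roll": 0},{"tx": 0,"ty": -0.0045,"tz": -0.002,"roll": 0},{"tx": 0,"ty": -0.007,"tz": -0.0031,"roll": 0},{"tx": 0,"ty": -0.0092,"tz": -0.0043,"roll": 0},{"tx": 0,"ty": -0.0115,"tz": -0.0056,"roll": 0},{"tx": 0,"ty": -0.0134,"tz": -0.0068,"roll": 0},{"tx": 0,"ty": -0.0134,"tz": -0.0068,"roll": 0}]' --gripper 0.749 --grip_force 30

```text
t: 14.9
tcp_pos: [0.4991, -0.1277, 0.1192]
orientation: [179.8, -0.1, 91.7]
ft_force: [0.9, 0.3, 4.9]
gripper_width: 0.251
grip_force: 29.2
```

```bash
python3 -c "
from h import *
tilt()"
```

```text
tilt (np.int64(671), np.float64(11.737244165270043), np.float64(0.029691398147426787), np.float64(-0.09554356838026982)) tcp [ 0.4991 -0.1277  0.1192] F [0.9 0.3 4.9] M [ 0.3  -0.08  0.05] grip 29.239363074302673 t 14.9
```

Emit:
play_rows --deltas '[{"tx": 0,"ty": -0.002,"tz": -0.0012,"roll": 0},{"tx": 0,"ty": -0.004,"tz": -0.0026,"roll": 0},{"tx": 0,"ty": -0.0062,"tz": -0.0041,"roll": 0},{"tx": 0,"ty": -0.0082,"tz": -0.0056,"roll": 0},{"tx": 0,"ty": -0.0102,"tz": -0.0071,"roll": 0},{"tx": 0,"ty": -0.0122,"tz": -0.0087,"roll": 0},{"tx": 0,"ty": -0.0122,"tz": -0.0087,"roll": 0}]'

```text
t: 15.65
tcp_pos: [0.4992, -0.1405, 0.1105]
orientation: [179.8, 0.0, 91.7]
ft_force: [3.1, 0.1, 4.9]
gripper_width: 0.251
grip_force: 29.9
```

```bash
python3 -c "
from h import *
im=tilt(); cv2.imwrite('pics/s5.png',cv2.resize(im[120:290,170:450,::-1],None,fx=2.8,fy=2.8))"
```

```text
tilt (np.int64(617), np.float64(19.512127263602704), np.float64(-0.18945209175667393), np.float64(-0.09483055589223856)) tcp [ 0.4992 -0.1405  0.1105] F [3.1 0.1 4.9] M [ 0.2  -0.35 -0.09] grip 29.864214956760406 t 15.65
```

View pics/s5.png

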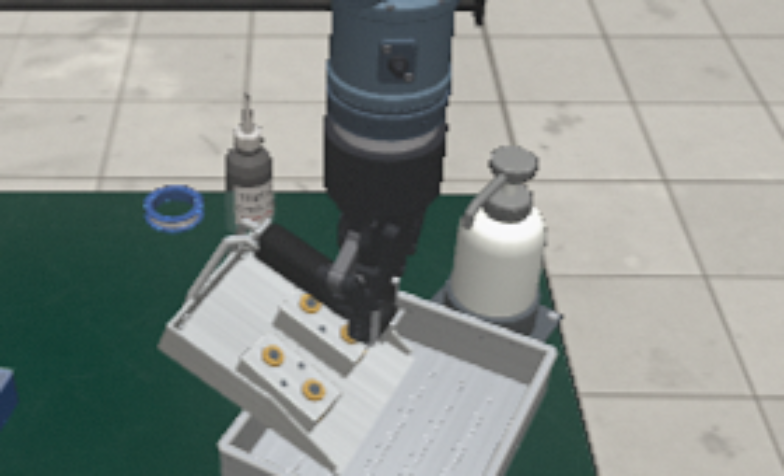

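Picture: scoop tipped about 20° on the rim, both blocks still on the blade, tray in place. Tipping on.

Emit:
play_rows --deltas '[{"tx": 0.0002,"ty": -0.0015,"tz": -0.0012,"roll": 0},{"tx": 0.0004,"ty": -0.003,"tz": -0.0026,"roll": 0},{"tx": 0.0004,"ty": -0.0045,"tz": -0.004,"roll": 0},{"tx": 0.0004,"ty": -0.006,"tz": -0.0053,"roll": 0},{"tx": 0.0004,"ty": -0.0075,"tz": -0.0067,"roll": 0},{"tx": 0.0004,"ty": -0.0075,"tz": -0.0067,"roll": 0}]'

```text
t: 16.3
tcp_pos: [0.4991, -0.1482, 0.1036]
orientation: [179.9, 0.1, 91.7]
ft_force: [4.0, -2.1, 4.1]
gripper_width: 0.254
grip_force: 30.5
```

```bash
python3 -c "
from h import *
im=tilt(); cv2.imwrite('pics/s6.png',cv2.resize(im[120:290,170:450,::-1],None,fx=2.8,fy=2.8))"
```

```text
tilt (np.int64(317), np.float64(25.227225750894778), np.float64(0.0883849329466481), np.float64(-0.09533987828474878)) tcp [ 0.4991 -0.1482  0.1036] F [ 4.  -2.1  4.1] M [-0.02 -0.71 -0.11] grip 30.520087480545044 t 16.3
```

Emit:
play_rows --deltas '[{"tx": 0.0005,"ty": 0,"tz": -0.0003,"roll": 0},{"tx": 0.0005,"ty": 0,"tz": -0.0003,"roll": 0},{"tx": 0.0005,"ty": 0,"tz": -0.0003,"roll": 0}]'

```text
t: 16.65
tcp_pos: [0.4991, -0.1482, 0.1036]
orientation: [179.9, 0.1, 91.7]
ft_force: [2.3, -2.4, 5.8]
gripper_width: 0.255
grip_force: 30.8
```

```bash
cat >> h.py <<'E'
def blocks(th,n='scene'):
    """brass ports: world points and scoop coordinates (x from foot, y, height over the underside)"""
    o,im,P,s,t,h,d=look() if n=='scene' else (None,)*7
    if n=='top':
        o,_,_,_,_,_,_=look(); im,d=camera('top'); P=pts('top',d); g=o['tcp_pos']; a=np.radians(o['orientation'][2]+180)
        f=np.array([np.cos(a),np.sin(a)]); l=np.array([-f[1],f[0]]); q=P[...,:2]-g[:2]; s=q@f; t=q@l; h=P[...,2]-g[2]-.019
    hs=cv2.cvtColor(im,cv2.COLOR_RGB2HSV); m=((hs[...,0]>10)&(hs[...,0]<32)&(hs[...,1]>90)&(hs[...,2]>90)&(d>0)&(P[...,0]<.62)&(P[...,0]>.38)).astype(np.uint8)
    c=np.cos(np.radians(th)); k=np.sin(np.radians(th)); cc=cv2.connectedComponentsWithStats(m)
    for i in range(1,cc[0]):
        j=cc[1]==i
        if j.sum()>4 and abs(np.median(P[j][:,1]))<.3: print(n,j.sum(),np.median(P[j],0).round(3),'scoop',np.round([np.median(s[j]*c-h[j]*k),np.median(t[j]),np.median(h[j]*c+s[j]*k)+.099],3))
E
python3 -c "
from h import *
tilt(); blocks(25); blocks(25,'top')"
```

```text
tilt (np.int64(822), np.float64(25.324423992792525), np.float64(-0.2293791764626008), np.float64(-0.09471123988637775)) tcp [ 0.4991 -0.1482  0.1036] F [ 2.3 -2.4  5.8] M [-0.2  -0.43 -0.14] grip 30.830523669719696 t 16.65
scene 26 [ 0.521 -0.153  0.048] scoop [0.036 0.021 0.033]
scene 26 [ 0.52  -0.187  0.033] scoop [0.074 0.02  0.035]
scene 29 [ 0.464 -0.153  0.047] scoop [ 0.036 -0.036  0.033]
scene 31 [ 0.463 -0.188  0.034] scoop [ 0.073 -0.037  0.036]
top 15 [ 0.47  -0.149  0.05 ] scoop [ 0.03  -0.029  0.033]
```

Emit:
play_rows --deltas '[{"tx": 0.0002,"ty": 0,"tz": -0.001,"roll": 0},{"tx": 0.0003,"ty": 0,"tz": -0.002,"roll": 0},{"tx": 0.0003,"ty": 0,"tz": -0.0031,"roll": 0},{"tx": 0.0003,"ty": -0.001,"tz": -0.0045,"roll": 0},{"tx": 0.0003,"ty": -0.001,"tz": -0.0045,"roll": 0}]'

```text
t: 17.35
tcp_pos: [0.4993, -0.1514, 0.0999]
orientation: [180.0, 0.4, 91.6]
ft_force: [0.4, -7.8, 10.5]
gripper_width: 0.254
grip_force: 32.1
```

```bash
python3 -c "
from h import *
tilt(); blocks(30)"
```

```text
tilt (np.int64(741), np.float64(28.687135563762467), np.float64(-0.3970526198976477), np.float64(-0.0944544298727231)) tcp [ 0.4993 -0.1514  0.0999] F [ 0.4 -7.8 10.5] M [-1.04  0.16 -0.03] grip 32.07870304584503 t 17.35
scene 28 [ 0.52  -0.151  0.046] scoop [0.037 0.021 0.036]
scene 26 [ 0.521 -0.186  0.033] scoop [0.074 0.02  0.042]
scene 29 [ 0.463 -0.152  0.046] scoop [ 0.036 -0.036  0.036]
scene 31 [ 0.465 -0.188  0.034] scoop [ 0.074 -0.035  0.043]
```

Emit:
play_rows --deltas '[{"tx": 0,"ty": -0.0003,"tz": 0.0006,"roll": 0},{"tx": 0,"ty": -0.0003,"tz": 0.0006,"roll": 0},{"tx": 0,"ty": -0.0003,"tz": 0.0006,"roll": 0}]' --gripper 0.747 --grip_force 20

```text
t: 17.75
tcp_pos: [0.4993, -0.1513, 0.1]
orientation: [180.0, 0.3, 91.7]
ft_force: [1.5, -6.4, 6.8]
gripper_width: 0.256
grip_force: 22.3
```

```bash
cat >> h.py <<'E'
def tray(im=None,d=None):
    if im is None: im,d=camera('scene')
    P=pts('scene',d); out=[]
    for x0,x1,y0,y1,a in((.42,.60,-.27,-.23,1),(.38,.415,-.24,-.10,0)):
        k=(d>0)&(P[...,2]>.0455)&(P[...,2]<.056)&(P[...,0]>x0)&(P[...,0]<x1)&(P[...,1]>y0)&(P[...,1]<y1); q=P[k]
        out.append((k.sum(),np.median(q[:,a]).round(4)))
    print('tray far rim y, -x rim x:',out)
E
python3 -c "
from h import *
z=np.load('scene0.npz'); tray(z['im'],z['d']); tray(); tilt()"
```

```text
tray far rim y, -x rim x: [(np.int64(294), np.float64(-0.2469)), (np.int64(289), np.float64(0.3996))]
tray far rim y, -x rim x: [(np.int64(292), np.float64(-0.247)), (np.int64(282), np.float64(0.3994))]
tilt (np.int64(724), np.float64(29.3831815306266), np.float64(0.6558521451527141), np.float64(-0.09477714088387676)) tcp [ 0.4992 -0.1513  0.1   ] F [ 0.4 -7.5  6.7] M [-1.07 -0.18 -0.09] grip 22.27922648191452 t 17.8
```

Emit:
play_rows --deltas '[{"tx": 0,"ty": -0.0004,"tz": -0.001,"roll": 0},{"tx": 0,"ty": -0.0008,"tz": -0.002,"roll": 0},{"tx": 0,"ty": -0.0012,"tz": -0.003,"roll": 0},{"tx": 0,"ty": -0.0016,"tz": -0.004,"roll": 0},{"tx": 0,"ty": -0.002,"tz": -0.0048,"roll": 0},{"tx": 0,"ty": -0.002,"tz": -0.0048,"roll": 0}]'

```text
t: 18.45
tcp_pos: [0.4994, -0.1544, 0.0958]
orientation: [180.0, 0.4, 91.6]
ft_force: [-0.4, -9.1, 9.8]
gripper_width: 0.252
grip_force: 23.3
```

```bash
python3 -c "
from h import *
tray(); im=tilt(); blocks(33); cv2.imwrite('pics/s7.png',cv2.resize(im[120:290,170:450,::-1],None,fx=2.8,fy=2.8))"
```

```text
tray far rim y, -x rim x: [(np.int64(300), np.float64(-0.2469)), (np.int64(281), np.float64(0.3994))]
tilt (np.int64(682), np.float64(31.091129658770058), np.float64(-0.5726810288164332), np.float64(-0.09374561606918942)) tcp [ 0.4994 -0.1544  0.0958] F [-0.  -8.9  9.8] M [-1.48  0.18 -0.03] grip 23.337995409965515 t 18.5
scene 20 [ 0.519 -0.149  0.044] scoop [0.035 0.019 0.037]
scene 28 [ 0.521 -0.185  0.033] scoop [0.071 0.021 0.048]
scene 28 [ 0.463 -0.15   0.044] scoop [ 0.035 -0.036  0.037]
scene 30 [ 0.464 -0.186  0.033] scoop [ 0.071 -0.036  0.048]
```

View pics/s7.png

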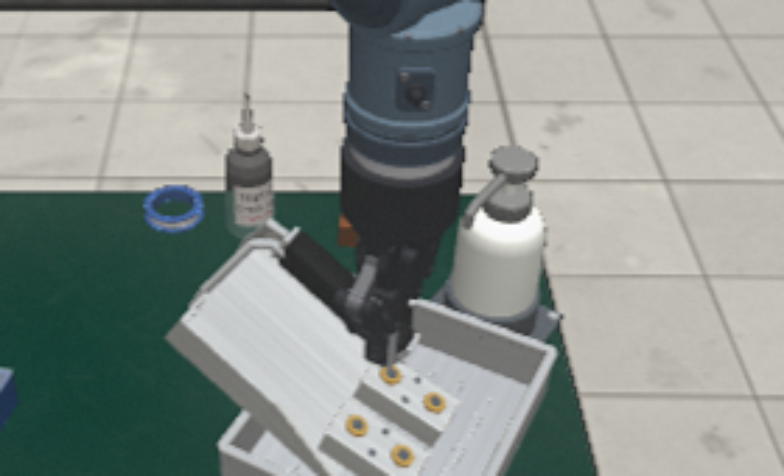

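Picture: blade tipped about 31° with the blocks' front ends on the tray floor and their rear ends still on the lip (around (360,420)). Easing the grip a little for the last few degrees.

Emit:
play_rows --deltas '[{"tx": 0,"ty": 0,"tz": 0,"roll": 0},{"tx": 0,"ty": 0,"tz": 0,"roll": 0},{"tx": 0,"ty": 0.0006,"tz": -0.0008,"roll": 0},{"tx": 0,"ty": 0.0006,"tz": -0.0008,"roll": 0}]' --gripper 0.7445 --grip_force 20

```text
t: 19.0
tcp_pos: [0.4994, -0.1546, 0.095]
orientation: [180.0, 0.6, 91.6]
ft_force: [0.0, -11.5, 9.5]
gripper_width: 0.258
grip_force: 11.2
```

```bash
python3 -c "
from h import *
tray(); im=tilt()"
```

```text
tray far rim y, -x rim x: [(np.int64(293), np.float64(-0.2469)), (np.int64(285), np.float64(0.3994))]
tilt (np.int64(665), np.float64(31.604540829003977), np.float64(0.7178513179792728), np.float64(-0.0938977734036211)) tcp [ 0.4994 -0.1546  0.095 ] F [ -0.  -11.3   9. ] M [-2.    0.19 -0.06] grip 11.23560056090355 t 19.05
```

Emit:
play_rows --deltas '[{"tx": 0,"ty": -0.0006,"tz": 0.0005,"roll": 0},{"tx": 0,"ty": -0.0006,"tz": 0.0005,"roll": 0},{"tx": 0,"ty": -0.0006,"tz": 0.0005,"roll": 0},{"tx": 0,"ty": -0.0006,"tz": 0.0005,"roll": 0}]' --gripper 1 --grip_force 120

```text
t: 19.5
tcp_pos: [0.4994, -0.1547, 0.0952]
orientation: [180.0, 0.5, 91.6]
ft_force: [0.7, -9.4, 7.7]
gripper_width: 0.236
grip_force: 117.0
```

Emit:
play_rows --deltas '[{"tx": 0,"ty": 0.002,"tz": 0.0014,"roll": 0},{"tx": 0,"ty": 0.0045,"tz": 0.003,"roll": 0},{"tx": 0,"ty": 0.007,"tz": 0.0045,"roll": 0},{"tx": 0,"ty": 0.0095,"tz": 0.006,"roll": 0},{"tx": 0,"ty": 0.012,"tz": 0.0075,"roll": 0},{"tx": 0,"ty": 0.012,"tz": 0.0075,"roll": 0}]'

```text
t: 20.1
tcp_pos: [0.4989, -0.1436, 0.1023]
orientation: [-179.9, 0.6, 91.6]
ft_force: [0.4, -11.2, 4.3]
gripper_width: 0.238
grip_force: 117.3
```

```bash
python3 -c "
from h import *
tray(); im=tilt(); blocks(32)"
```

```text
tray far rim y, -x rim x: [(np.int64(292), np.float64(-0.2469)), (np.int64(288), np.float64(0.3995))]
tilt (np.int64(875), np.float64(31.895118738198896), np.float64(-0.26580559674743176), np.float64(-0.09386558164395618)) tcp [ 0.4989 -0.1436  0.1023] F [  1.  -11.5   4.7] M [-2.74 -0.04 -0.04] grip 117.33819365501404 t 20.15
scene 25 [ 0.519 -0.148  0.045] scoop [0.045 0.02  0.037]
scene 28 [ 0.521 -0.185  0.033] scoop [0.082 0.021 0.047]
scene 27 [ 0.463 -0.15   0.045] scoop [ 0.045 -0.036  0.037]
scene 30 [ 0.465 -0.187  0.034] scoop [ 0.082 -0.036  0.046]
```

Emit:
play_rows --deltas '[{"tx": 0,"ty": 0.002,"tz": 0.0022,"roll": 0},{"tx": 0,"ty": 0.005,"tz": 0.004,"roll": 0},{"tx": 0,"ty": 0.009,"tz": 0.0065,"roll": 0},{"tx": 0,"ty": 0.013,"tz": 0.009,"roll": 0},{"tx": 0,"ty": 0.017,"tz": 0.0115,"roll": 0},{"tx": 0,"ty": 0.02,"tz": 0.0135,"roll": 0},{"tx": 0,"ty": 0.02,"tz": 0.0135,"roll": 0}]'

```text
t: 20.95
tcp_pos: [0.4982, -0.1219, 0.1154]
orientation: [-179.9, 0.5, 91.6]
ft_force: [0.3, -7.7, 5.9]
gripper_width: 0.234
grip_force: 117.9
```

```bash
python3 -c "
from h import *
tray(); im=tilt(); blocks(32)"
```

```text
tray far rim y, -x rim x: [(np.int64(287), np.float64(-0.2469)), (np.int64(284), np.float64(0.3995))]
tilt (np.int64(1077), np.float64(31.250732218852992), np.float64(0.271620320135785), np.float64(-0.09357177564580553)) tcp [ 0.4983 -0.122   0.1154] F [ 0.2 -7.1  5.1] M [-2.03 -0.06 -0.14] grip 117.86495804786682 t 21.0
scene 24 [ 0.519 -0.142  0.03 ] scoop [0.073 0.021 0.022]
scene 22 [ 0.52  -0.181  0.03 ] scoop [0.106 0.02  0.041]
scene 26 [ 0.463 -0.143  0.03 ] scoop [ 0.072 -0.036  0.021]
scene 27 [ 0.463 -0.181  0.03 ] scoop [ 0.104 -0.037  0.041]
```

Emit:
play_rows --deltas '[{"tx": 0,"ty": 0,"tz": 0,"roll": 0},{"tx": 0,"ty": 0,"tz": 0,"roll": 0},{"tx": 0,"ty": 0,"tz": 0,"roll": 0},{"tx": 0,"ty": 0,"tz": 0,"roll": 0},{"tx": 0,"ty": 0,"tz": 0,"roll": 0},{"tx": 0,"ty": 0,"tz": 0,"roll": 0},{"tx": 0,"ty": 0,"tz": 0,"roll": 0},{"tx": 0,"ty": 0,"tz": 0,"roll": 0}]'

```text
t: 21.9
tcp_pos: [0.4983, -0.122, 0.1154]
orientation: [-179.9, 0.4, 91.6]
ft_force: [0.8, -7.5, 5.1]
gripper_width: 0.237
grip_force: 118.0
```

Emit:
play_rows --deltas '[{"tx": 0,"ty": 0,"tz": 0,"roll": 0},{"tx": 0,"ty": 0,"tz": 0,"roll": 0},{"tx": 0,"ty": 0,"tz": 0,"roll": 0},{"tx": 0,"ty": 0,"tz": 0,"roll": 0},{"tx": 0,"ty": 0,"tz": 0,"roll": 0},{"tx": 0,"ty": 0,"tz": 0,"roll": 0}]'

```text
t: 22.5
tcp_pos: [0.4983, -0.122, 0.1154]
orientation: [-179.9, 0.4, 91.6]
ft_force: [-0.4, -8.6, 5.0]
gripper_width: 0.237
grip_force: 118.0
```

Emit:
play_rows --deltas '[{"tx": 0,"ty": 0,"tz": 0.008,"roll": 0},{"tx": 0,"ty": 0.002,"tz": 0.025,"roll": 0},{"tx": 0,"ty": 0.01,"tz": 0.045,"roll": 0},{"tx": 0,"ty": 0.035,"tz": 0.055,"roll": 0},{"tx": 0,"ty": 0.07,"tz": 0.055,"roll": 0},{"tx": 0,"ty": 0.105,"tz": 0.05,"roll": 0},{"tx": 0,"ty": 0.13,"tz": 0.04,"roll": 0},{"tx": 0,"ty": 0.141,"tz": 0.03,"roll": 0}]'

```text
t: 23.3
tcp_pos: [0.4959, 0.0245, 0.1432]
orientation: [-179.7, -0.1, 91.9]
ft_force: [-0.6, -0.9, -3.3]
gripper_width: 0.235
grip_force: 117.8
```

Emit:
play_rows --deltas '[{"tx": 0,"ty": 0,"tz": -0.02,"roll": 0},{"tx": 0,"ty": 0,"tz": -0.036,"roll": 0},{"tx": 0,"ty": 0,"tz": -0.046,"roll": 0},{"tx": 0,"ty": 0,"tz": -0.049,"roll": 0},{"tx": 0,"ty": 0,"tz": -0.051,"roll": 0},{"tx": 0,"ty": 0,"tz": -0.051,"roll": 0}]'

```text
t: 23.9
tcp_pos: [0.499, 0.0218, 0.0942]
orientation: [180.0, 0.0, 91.7]
ft_force: [-0.2, -0.1, -3.4]
gripper_width: 0.238
grip_force: 117.6
```

```bash
python3 -c "
from h import *
tray(); im=tilt(); blocks(32)"
```

```text
tray far rim y, -x rim x: [(np.int64(291), np.float64(-0.2468)), (np.int64(289), np.float64(0.3993))]
tilt (np.int64(741), np.float64(31.47860403848549), np.float64(-0.08471398056898906), np.float64(-0.09367266502425033)) tcp [0.4993 0.0219 0.0945] F [-0.4 -0.9 -2.6] M [-0.22 -0.04  0.03] grip 117.62691736221313 t 23.95
scene 24 [ 0.52  -0.142  0.03 ] scoop [0.184 0.015 0.115]
scene 22 [ 0.521 -0.181  0.03 ] scoop [0.217 0.015 0.135]
scene 26 [ 0.463 -0.144  0.03 ] scoop [ 0.183 -0.041  0.115]
scene 29 [ 0.464 -0.18   0.03 ] scoop [ 0.215 -0.042  0.134]
```

Emit:
play_rows --deltas '[{"tx": 0,"ty": 0,"tz": -0.001,"roll": 0},{"tx": 0,"ty": 0,"tz": -0.002,"roll": 0},{"tx": 0,"ty": 0,"tz": -0.003,"roll": 0},{"tx": 0,"ty": 0,"tz": -0.0035,"roll": 0},{"tx": 0,"ty": 0,"tz": -0.0035,"roll": 0}]'

```text
t: 24.55
tcp_pos: [0.4988, 0.0221, 0.0904]
orientation: [-180.0, -0.0, 91.7]
ft_force: [0.1, 0.5, -3.3]
gripper_width: 0.237
grip_force: 117.6
```

Emit:
play_rows --deltas '[{"tx": 0,"ty": 0,"tz": -0.001,"roll": 0},{"tx": 0,"ty": 0,"tz": -0.0015,"roll": 0},{"tx": 0,"ty": 0,"tz": -0.0015,"roll": 0}]'

```text
t: 24.85
tcp_pos: [0.4988, 0.0221, 0.0889]
orientation: [-180.0, -0.0, 91.7]
ft_force: [-0.9, 0.8, -4.0]
gripper_width: 0.242
grip_force: 117.6
```

Emit:
play_rows --deltas '[{"tx": 0,"ty": 0,"tz": -0.001,"roll": 0},{"tx": 0,"ty": 0,"tz": -0.002,"roll": 0},{"tx": 0,"ty": 0,"tz": -0.002,"roll": 0}]'

```text
t: 25.15
tcp_pos: [0.499, 0.022, 0.0872]
orientation: [180.0, 0.0, 91.7]
ft_force: [-0.7, -0.4, -2.5]
gripper_width: 0.24
grip_force: 118.3
```

Emit:
play_rows --deltas '[{"tx": 0,"ty": 0,"tz": -0.001,"roll": 0},{"tx": 0,"ty": 0,"tz": -0.0015,"roll": 0},{"tx": 0,"ty": 0,"tz": -0.0015,"roll": 0}]'

```text
t: 25.45
tcp_pos: [0.4991, 0.0219, 0.087]
orientation: [179.9, 0.0, 91.7]
ft_force: [-3.9, -1.0, 9.7]
gripper_width: 0.237
grip_force: 119.7
```

Emit:
play_rows --deltas '[{"tx": 0,"ty": 0,"tz": 0.001,"roll": 0},{"tx": 0,"ty": 0,"tz": 0.0008,"roll": 0},{"tx": 0,"ty": 0.003,"tz": 0.0008,"roll": 0},{"tx": 0,"ty": 0.007,"tz": 0.0008,"roll": 0},{"tx": 0,"ty": 0.011,"tz": 0.0008,"roll": 0},{"tx": 0,"ty": 0.015,"tz": 0.0006,"roll": 0},{"tx": 0,"ty": 0.018,"tz": 0.0003,"roll": 0},{"tx": 0,"ty": 0.021,"tz": 0,"roll": 0}]' --gripper 0.7455 --grip_force 20

```text
t: 26.25
tcp_pos: [0.4988, 0.0436, 0.0858]
orientation: [-180.0, -0.0, 91.7]
ft_force: [-2.2, 1.8, 5.1]
gripper_width: 0.257
grip_force: 15.4
```

```bash
python3 -c "
from h import *
im=tilt()"
```

```text
tilt (np.int64(610), np.float64(19.69224248290771), np.float64(0.16012711374310826), np.float64(-0.0924045011294984)) tcp [0.4988 0.0436 0.0858] F [-2.2  1.8  5.1] M [-0.1   0.55 -0.02] grip 15.431077480316162 t 26.25
```

Emit:
play_rows --deltas '[{"tx": 0,"ty": 0.005,"tz": -0.0006,"roll": 0},{"tx": 0,"ty": 0.0095,"tz": -0.0013,"roll": 0},{"tx": 0,"ty": 0.014,"tz": -0.0023,"roll": 0},{"tx": 0,"ty": 0.0188,"tz": -0.0034,"roll": 0},{"tx": 0,"ty": 0.0235,"tz": -0.0048,"roll": 0},{"tx": 0,"ty": 0.028,"tz": -0.0062,"roll": 0},{"tx": 0,"ty": 0.0325,"tz": -0.008,"roll": 0},{"tx": 0,"ty": 0.0365,"tz": -0.0095,"roll": 0}]'

```text
t: 27.1
tcp_pos: [0.4989, 0.0798, 0.0756]
orientation: [-180.0, 0.0, 91.7]
ft_force: [-0.1, 0.5, -1.7]
gripper_width: 0.254
grip_force: 14.2
```

```bash
python3 -c "
from h import *
im=tilt()"
```

```text
tilt (0,) tcp [0.4989 0.0798 0.0756] F [-0.1  0.5 -1.7] M [-0.39  0.02 -0.02] grip 14.224374443292618 t 27.1
```

Emit:
play_rows --deltas '[{"tx": 0,"ty": 0,"tz": -0.001,"roll": 0},{"tx": 0,"ty": 0,"tz": -0.002,"roll": 0},{"tx": 0,"ty": 0,"tz": -0.002,"roll": 0}]'

```text
t: 27.45
tcp_pos: [0.4992, 0.0801, 0.0755]
orientation: [179.9, -0.1, 91.7]
ft_force: [-4.4, 1.3, 9.2]
gripper_width: 0.26
grip_force: 15.5
```

```bash
sed -i 's/(P\[...,2\]>.012)/(P[...,2]>-.008)/' h.py; python3 -c "
from h import *
im=tilt(); o,im,P,s,t,h,d=look()
for a in np.arange(-.11,.06,.02):
    k=(d>0)&(np.abs(t)<.05)&(s>=a)&(s<a+.02)&(P[...,2]>-.01)&(P[...,2]<.04)&(im.min(-1)>110); print(a.round(3),k.sum(),np.percentile(P[k][:,2],[10,50,90]).round(4) if k.sum() else '')
"
```

```text
tilt (np.int64(1223), np.float64(-0.20562735113932823), np.float64(-0.15538124972440065), np.float64(-0.0923403469851483)) tcp [0.4992 0.0801 0.0755] F [-4.4  1.3  9.2] M [0.08 0.94 0.09] grip 15.451976358890533 t 27.45
-0.11 231 [0.0008 0.0024 0.0079]
-0.09 212 [0.0008 0.0023 0.0035]
-0.07 202 [0.0007 0.0021 0.0037]
-0.05 220 [0.0008 0.0022 0.0037]
-0.03 242 [0.0008 0.0024 0.0039]
-0.01 248 [0.0008 0.0024 0.0037]
0.01 257 [0.0007 0.0023 0.004 ]
0.03 255 [0.0001 0.0023 0.0039]
0.05 0
```

Flat on the bench. Easing off, releasing and going up.

Emit:
play_rows --deltas '[{"tx": 0,"ty": 0,"tz": 0.0012,"roll": 0},{"tx": 0,"ty": 0,"tz": 0.0012,"roll": 0},{"tx": 0,"ty": 0,"tz": 0.0012,"roll": 0}]'

```text
t: 27.85
tcp_pos: [0.4992, 0.0795, 0.0755]
orientation: [180.0, 0.0, 91.7]
ft_force: [-1.3, -0.7, 1.9]
gripper_width: 0.259
grip_force: 14.5
```

Emit:
play_rows --deltas '[{"tx": 0,"ty": 0,"tz": 0,"roll": 0},{"tx": 0,"ty": 0,"tz": 0,"roll": 0},{"tx": 0,"ty": 0,"tz": 0,"roll": 0},{"tx": 0,"ty": 0,"tz": 0,"roll": 0},{"tx": 0,"ty": 0,"tz": 0,"roll": 0},{"tx": 0,"ty": 0,"tz": 0,"roll": 0}]' --gripper 0.3

```text
t: 28.45
tcp_pos: [0.4989, 0.0796, 0.0752]
orientation: [180.0, -0.0, 91.7]
ft_force: [0.2, -0.0, 0.2]
gripper_width: 0.702
grip_force: 0.0
```

Emit:
play_rows --deltas '[{"tx": 0,"ty": 0,"tz": 0.01,"roll": 0},{"tx": 0,"ty": 0,"tz": 0.03,"roll": 0},{"tx": 0,"ty": 0,"tz": 0.06,"roll": 0},{"tx": 0,"ty": 0,"tz": 0.1,"roll": 0},{"tx": 0,"ty": 0,"tz": 0.14,"roll": 0},{"tx": 0,"ty": 0,"tz": 0.155,"roll": 0},{"tx": 0,"ty": 0,"tz": 0.155,"roll": 0}]'

```text
t: 29.15
tcp_pos: [0.5011, 0.0797, 0.2339]
orientation: [179.6, -0.0, 91.7]
ft_force: [0.0, -0.4, 0.9]
gripper_width: 0.701
grip_force: 0.0
```

```bash
python3 -c "
from h import *
o=get_obs(); print(o['tcp_pos'],o['joints'],o['gripper_width'])
im,d=camera('top'); cv2.imwrite('pics/t8.png',cv2.resize(im[...,::-1],(800,600)))
im,d=camera('scene'); P=pts('scene',d); m=(d>0)&(P[...,2]>.155)&(P[...,2]<.18)&(P[...,0]>.6)&(P[...,0]<.72)&(P[...,1]<-.13)&(P[...,1]>-.22)
q=P[m]; t=q[q[:,2]>.163]; print(len(q),len(t),np.percentile(q[:,2],[50,90,98]),cv2.minEnclosingCircle(t[:,:2].astype(np.float32)),t.mean(0))
"
```

```text
[0.50105405 0.07967127 0.23393468] [ 1.86758278e+00  1.33185960e+01 -6.47633735e+00  6.98033525e+01
 -4.65692741e-05  9.01493422e+01] 0.7008364517477244
240 194 [0.16689129 0.16885706 0.16959983] ((0.6386615633964539, -0.17019116878509521), 0.03761027753353119) [ 0.64912478 -0.17458729  0.16694077]
```

View pics/t8.png

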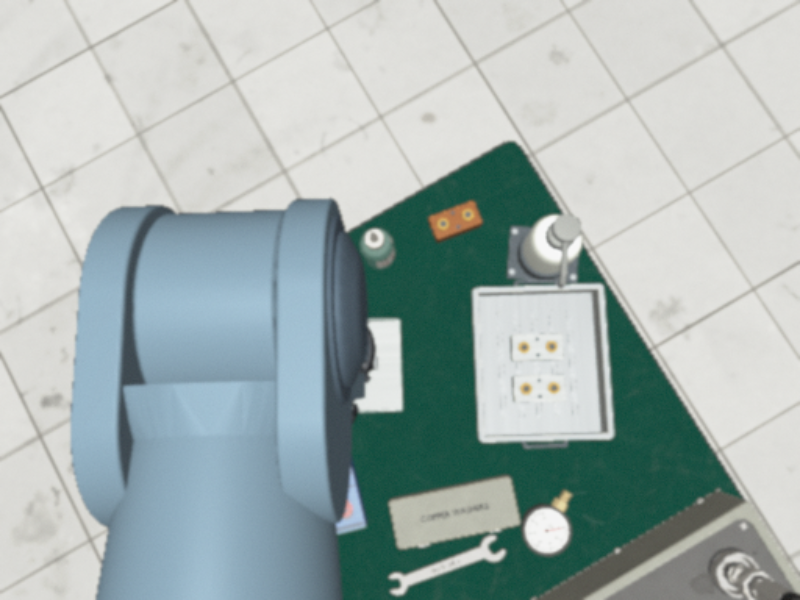

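Picture: both blocks lie flat in the tray at (539,347) and (539,388); the scoop is flat with its front edge at x≈402; the other things are where they were. Next, the pump.

Emit:
play_rows --deltas '[{"tx": 0.015,"ty": -0.025,"tz": 0,"roll": 0},{"tx": 0.04,"ty": -0.065,"tz": 0,"roll": 0},{"tx": 0.065,"ty": -0.105,"tz": 0,"roll": 0},{"tx": 0.09,"ty": -0.145,"tz": 0,"roll": 0},{"tx": 0.115,"ty": -0.185,"tz": 0,"roll": 0},{"tx": 0.138,"ty": -0.225,"tz": 0,"roll": 0},{"tx": 0.15,"ty": -0.245,"tz": 0,"roll": 0},{"tx": 0.156,"ty": -0.2545,"tz": 0,"roll": 0}]' --gripper 1 --grip_force 20

```text
t: 30.05
tcp_pos: [0.6545, -0.1774, 0.2267]
orientation: [-179.8, -0.1, 91.6]
ft_force: [-0.1, 0.8, 0.5]
gripper_width: 0.001
grip_force: 0.0
```

Emit:
play_rows --deltas '[{"tx": 0,"ty": 0,"tz": -0.01,"roll": 0},{"tx": 0,"ty": 0,"tz": -0.03,"roll": 0},{"tx": 0,"ty": 0,"tz": -0.045,"roll": 0},{"tx": 0,"ty": 0,"tz": -0.053,"roll": 0},{"tx": 0,"ty": 0,"tz": -0.055,"roll": 0},{"tx": 0,"ty": 0,"tz": -0.055,"roll": 0}]'

```text
t: 30.65
tcp_pos: [0.6543, -0.1742, 0.1747]
orientation: [-179.9, -0.0, 91.8]
ft_force: [0.2, 0.6, 0.7]
gripper_width: 0.002
grip_force: 0.0
```

```bash
python3 -c "
from h import *
o=get_obs(); print(o['tcp_pos'],o['orientation'],o['ft_force'],o['gripper_width'])
im,d=camera('scene'); cv2.imwrite('pics/s9.png',cv2.resize(im[90:260,230:510,::-1],None,fx=2.8,fy=2.8))
"
```

```text
[ 0.65433958 -0.17423152  0.17473345] [-1.79936468e+02 -2.87203896e-02  9.17514803e+01] [0.19110268 0.61869268 0.71945528] 0.0023953365755829863
```

View pics/s9.png

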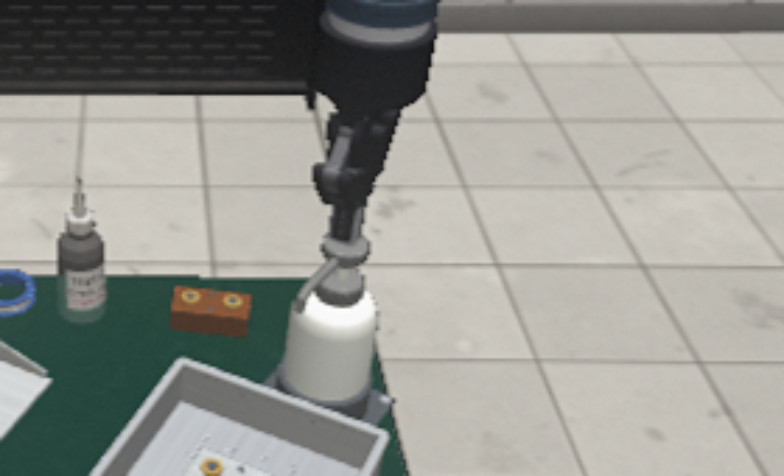

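Picture: closed fingertips are centred over the pump head at (346,243). Pressing.

Emit:
play_rows --deltas '[{"tx": 0,"ty": 0,"tz": -0.003,"roll": 0},{"tx": 0,"ty": 0,"tz": -0.006,"roll": 0},{"tx": 0,"ty": 0,"tz": -0.009,"roll": 0},{"tx": 0,"ty": 0,"tz": -0.012,"roll": 0},{"tx": 0,"ty": 0,"tz": -0.015,"roll": 0},{"tx": 0,"ty": 0,"tz": -0.017,"roll": 0},{"tx": 0,"ty": 0,"tz": -0.017,"roll": 0}]'

```text
t: 31.4
tcp_pos: [0.6554, -0.1751, 0.1584]
orientation: [179.9, 0.0, 91.7]
ft_force: [1.6, -0.4, 3.6]
gripper_width: -0.002
grip_force: 1.9
```

Emit:
play_rows --deltas '[{"tx": 0,"ty": 0,"tz": -0.001,"roll": 0},{"tx": 0,"ty": 0,"tz": -0.002,"roll": 0},{"tx": 0,"ty": 0,"tz": -0.002,"roll": 0}]'

```text
t: 31.7
tcp_pos: [0.6554, -0.1751, 0.1565]
orientation: [179.9, 0.0, 91.7]
ft_force: [1.7, -1.0, 4.7]
gripper_width: 0.0
grip_force: 2.1
```

Emit:
play_rows --deltas '[{"tx": 0,"ty": 0,"tz": -0.001,"roll": 0},{"tx": 0,"ty": 0,"tz": -0.002,"roll": 0},{"tx": 0,"ty": 0,"tz": -0.002,"roll": 0}]'

```text
t: 32.0
tcp_pos: [0.6555, -0.1751, 0.1554]
orientation: [179.9, 0.0, 91.7]
ft_force: [0.8, -0.5, 8.3]
gripper_width: -0.001
grip_force: 4.1
```

Emit:
play_rows --deltas '[{"tx": 0,"ty": 0,"tz": -0.0008,"roll": 0},{"tx": 0,"ty": 0,"tz": -0.0015,"roll": 0},{"tx": 0,"ty": 0,"tz": -0.0015,"roll": 0}]'

```text
t: 32.3
tcp_pos: [0.6556, -0.1751, 0.1553]
orientation: [179.8, 0.1, 91.7]
ft_force: [-0.5, 1.3, 15.1]
gripper_width: -0.005
grip_force: 6.9
```

Bottom stop reached (z stops at 0.155 while the force climbs to 15 N). Letting it rise and backing away.

Emit:
play_rows --deltas '[{"tx": 0,"ty": 0,"tz": 0,"roll": 0},{"tx": 0,"ty": 0,"tz": 0,"roll": 0},{"tx": 0,"ty": 0,"tz": 0.004,"roll": 0},{"tx": 0,"ty": 0,"tz": 0.01,"roll": 0},{"tx": 0,"ty": 0,"tz": 0.018,"roll": 0},{"tx": 0,"ty": 0,"tz": 0.03,"roll": 0},{"tx": 0,"ty": 0,"tz": 0.05,"roll": 0},{"tx": 0,"ty": 0,"tz": 0.08,"roll": 0}]'

```text
t: 33.1
tcp_pos: [0.6528, -0.1742, 0.2311]
orientation: [-179.6, -0.1, 91.7]
ft_force: [-0.3, -0.2, 0.1]
gripper_width: -0.001
grip_force: 0.0
```

Emit:
play_rows --deltas '[{"tx": -0.01,"ty": 0,"tz": 0.02,"roll": 0},{"tx": -0.03,"ty": 0.01,"tz": 0.03,"roll": 0},{"tx": -0.06,"ty": 0.03,"tz": 0.03,"roll": 0},{"tx": -0.09,"ty": 0.05,"tz": 0.03,"roll": 0},{"tx": -0.1,"ty": 0.06,"tz": 0.03,"roll": 0},{"tx": -0.1,"ty": 0.06,"tz": 0.03,"roll": 0},{"tx": -0.1,"ty": 0.06,"tz": 0.03,"roll": 0}]'

```text
t: 33.8
tcp_pos: [0.5548, -0.115, 0.2628]
orientation: [-180.0, 0.0, 91.7]
ft_force: [0.5, 0.1, -0.1]
gripper_width: 0.0
grip_force: 0.0
```

```bash
python3 -c "
from h import *
im,d=camera('scene'); P=pts('scene',d); tray(im,d); m=(d>0)&(P[...,2]>.14)&(P[...,2]<.18)&(P[...,0]>.64)&(P[...,0]<.68)&(P[...,1]<-.16)&(P[...,1]>-.19)
print('pump z',np.percentile(P[m][:,2],[50,90]))
o=get_obs(); print(o['tcp_pos'],o['ft_force'],o['t']); print(env.job_done())
"
```

```text
tray far rim y, -x rim x: [(np.int64(289), np.float64(-0.2469)), (np.int64(288), np.float64(0.3995))]
pump z [0.16782042 0.16909675]
[ 0.55528923 -0.11532008  0.26268007] [-0.22450986  0.08125418 -0.39661695] 33.85
the job is handed in; nothing more can be done
None
```

Handed in at 33.9 s with no result shown: both blocks are in the tray, which did not move, the scoop lies flat beside it, and the pump was pressed to its stop and rose. The scoop reached only about 31° of tilt and the blocks came off the lip as I drew it back. The rim force was about 11 N in the tipped hold, but reached about 17 N and briefly lost contact earlier, as I slid the blade forward.

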